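# Wedge up a tube rack and hold it

### The job

A colleague wants to slip a sheet under the black tube rack on its steel plate. Take the tapered wedge by its grip, lay it flat on the plate and push it thin end first under the rack's open side, between the runners, until that side is about 5 mm off the plate (never over 1 cm) and the far side still down. Finish holding it so, wedge gripped, flat and carrying the rack; keep the arm off the rack and leave everything else in place.

Things in the scene. Friction and masses are not known exactly. Their poses are not given: they have to be found in the camera images.
- base: steel plate fixed on the bench, 150 (x) x 190 (y) x 6 mm, yaw within 25 degrees; origin at the centre of its underside, surface at z = 6 mm. At its +y end a stop bar (face at y = 83, top at z = 16 mm); side lips inner faces x = +-68, y 3 to 83, top z = 12 mm. The -y part is bare: the wedge goes in from there, towards the plate's +y
- rack: loose black plastic tube rack, 50 wells, some capped tubes, 130 (x) x 85 (y) mm, 48 high (65 over caps), 0.35-0.7 kg; origin at the centre of its underside, axes as the plate's. Two runners 8 mm high, 16 wide at x = +-57 mm leave an 8 mm high, 98 mm wide gap under its flat bottom, open to -y. Its +y side is 1-2 mm from the stop bar; its -y (open) side is at about y = -3 mm of the plate
- rack_near_left (a point): bottom corner of the rack's runner on the open (-y) side, at x = -65, y = -42.5, z = 0 mm of the rack; 6 mm above the base origin when the rack stands flat
- rack_near_right (a point): the same corner at x = +65 mm
- rack_far (a point): middle of the rack's lower edge at the stop bar, x = 0, y = 42.5, z = 0 mm of the rack
- wedge: loose grey plastic wedge, 0.1-0.16 kg, 40 wide (x), 120 mm long (y); origin at the centre of its flat underside. Thin end at y = +60 mm, 2 mm high; top rises straight to 24 mm at y = -35, then level to y = -60. Grip post 24 (x) x 25 (y) mm centred at y = -47.5, z 24 to 62 mm. Starts flat on the bench, robot's right. Touches the rack when 26 mm under it; each 4.3 mm more lifts it 1 mm; push under 10 N
- wedge_tip (a point): middle of the wedge's thin end, on its underside: x = 0, y = 60, z = 0 mm of the wedge
- wedge_grip (a point): centre of the grip post at a good height to take it: x = 0, y = -47.5, z = 46 mm of the wedge
- spacer: loose grey plastic spacer block 50 (x) x 80 (y) x 20 mm with a post 24 x 25 mm up to 50 mm on its -y end; level, no taper, not to be used; bystander, origin at the centre of its underside
- dish: low glass dish with lid, 64 mm across, 18 mm high; bystander, origin at the centre of its underside
- reagent: amber bottle, 52 mm across, 110 mm high; bystander, origin at the centre of its underside
- jar: white jar, 60 mm across, 70 mm high; bystander, origin at the centre of its underside
- cassette_a: white test cassette 70 x 20 x 5 mm; bystander, origin at the centre of its underside
- cassette_b: white test cassette 70 x 20 x 5 mm; bystander, origin at the centre of its underside
- tip_box: clear box with white lid, 84 x 114 x 59 mm; bystander, origin at the centre of its underside
Mind the look-alikes: they are no part of the job. What is shaped like the wedge but blue is not meant.

How it is judged:
By the outcome, as a careful person would: the job done as asked, in the order asked, and still so for the second after the job is handed in, while the arm keeps its last pose, push and grip.
It also fails if it takes over 37 s, if anything falls off the work surface, if the arm or the gripper's body presses on something with over 40 N, if the wrist force passes 120 N, or if a joint passes its speed limit or range.

### The arm

A 7-joint arm with a two-finger parallel gripper is mounted at the origin on the work surface. World frame = base frame: x ahead of the robot, y to its left, z up, the work surface at z = 0. Lengths are in m, angles in rad, forces in N, time in s.
With the tool pointing down it reaches from about 0.425 to 0.875 m from the base axis. Payload 4.7 kg.
Tool frame: the origin (TCP) lies on the centre line of the jaws, within the pads' length; the fingertips stand 8 mm ahead of it and the grasp point (between the pads) lies 11 mm behind it; z points along the fingers, y is the direction in which the jaws open and shut (so a half turn about z gives the same grasp; the last joint's range is limited). The gripper opens to 87 mm and grips with 3 to 60 N. Pads are 19 mm wide; open, the fingers measure 117 mm over their backs; the gripper's body (75 mm by 190 mm) begins 51 mm behind the grasp point.
Start: joints at [1.132, 0.321, -0.07, 1.45, 0.023, 1.371, -0.057], TCP at [0.284, -0.585, 0.231] pointing down, gripper open.
Joint ranges: [-2.86, 2.86], [-0.3, 2.09], [-1.38, 1.24], [0.06, 2.45], [-1.56, 4.7], [0.09, 2.05], [-2.69, 2.69]. Speed limits (rad/s): [2.57, 2.57, 3.14, 3.14, 3.14, 3.14, 3.14].

### API

Orientations are given as a rotation vector (axis times angle).
In Python, from bench import ctrl, cams, workorder gives the robot as it stands. The module is installed in compiled form; this text tells all that it offers.
- The arm moves only by the tool carry_out, never from a script. Its argument "rows" is a list of rows, each an object with "offset": the shift along the tool's x, y, z in m, a list of three; "rot": the turn, a rotation vector about the tool's x, y, z in degrees, a list of three; "gripper": the opening, from 0 (shut) to 1 (fully open). In form: [{"offset": [dx, dy, dz], "rot": [rx, ry, rz], "gripper": gripper}, ...]. A call has 1 to 10 rows; each row shifts and turns the commanded pose from where the row before left it, along the tool's axes as they then stand; what a row does not reach is not made up. A row lasts 1/8 s, in which the tool goes at most 62.5 mm and 10.7 degrees, less where a joint would pass 70% of its speed; a pose out of reach is approached as far as the arm can. A call is refused whole if a number of a shift passes 0.0625 or a number of a turn 10.7, either way. A call with a gripper value outside its range is refused whole. The fingers move at their own pace and stop on an object; "grip_force" is the grip in N (left out, the last holds). Time passes only in rows, so rows that do not move let the fingers close. It gives the time, the measured TCP pose, the force and the opening at its end, in the units of the state.
- ctrl.get_state(): the state, without advancing time (a new reading comes with each control period).
- cams.get_image(name): name is "scene" or "top" or "wrist"; returns a dict with "img" (480x640x3 uint8, red, green, blue), "vfov" (degrees; the focal length in pixels is half the picture's height over the tangent of half this angle, whatever the lens; pixels are square), "cx", "cy" (the principal point, pixels), "R" (3x3) and "t" (3): a world point X has camera coordinates R X + t. Camera axes: x right, y down, z forward; pixel columns grow to the right and rows downward; lengths in m; the calibration is good to about 2 mm. A picture is of the moment at which its call begins. There is no depth.
- workorder.close_job(): hands the job in, once; it reports no verdict.
The state is a dict: "time": time; "joint_positions": joint angles; "qd": joint speeds; "joint_torque": joint torques, N m; "position": TCP position; "tool_rot": TCP orientation; "ft_force": force on the tool from outside, world axes, zero at the start; "torque": the same for the moment, N m; "grip_width": opening from 0.0 (shut) to 1.0 (fully open).
Only numpy, scipy, OpenCV 4.12 (cv2) and the standard library are available. Lean on these libraries where they do the work, as an engineer would, in place of code of your own. Each camera call takes 0.05 s, during which the arm holds its last target.

## Working session

There is one attempt and no reset: what is moved stays moved. The work goes in short steps, Python scripts to look and compute and a tool call to move; the robot and the scene stay as the last step left them, time stands still between calls to the robot, and variables do not carry over. Pictures are saved under pics/ and viewed, and the job is handed in when it is done.

Besides the shell and the picture viewer there is one more tool, called after "Request:" as name([rows], argument=value, ...), one row to a line, values as JSON. carry_out: Moves the arm, as the interface text tells. Its arguments: {"type":"object","properties":{"rows":{"type":"array"},"grip_force":{"type":"number"}},"required":["rows"]}

```bash
ls; mkdir -p pics
cat > h.py <<'E'
import numpy as np, cv2
from bench import ctrl, cams, workorder
def grab(n,tag):
    d=cams.get_image(n); im=np.array(d['img']); cv2.imwrite(f'pics/{tag}.png',im[:,:,::-1]); 
    np.savez(f'{tag}.npz',img=im,vfov=d['vfov'],cx=d['cx'],cy=d['cy'],R=d['R'],t=d['t']); return load(tag)
def load(tag):
    d=dict(np.load(f'{tag}.npz')); d['f']=240/np.tan(np.radians(d['vfov'])/2); return d
def ray(d,u,v,z):
    R,t=d['R'],d['t']; c=-R.T@t; w=R.T@np.array([(u-d['cx'])/d['f'],(v-d['cy'])/d['f'],1]); return c+w*(z-c[2])/w[2]
def proj(d,X):
    p=d['R']@np.array(X)+d['t']; return np.array([d['cx']+d['f']*p[0]/p[2],d['cy']+d['f']*p[1]/p[2]])
E
python3 - <<'E'
from h import *
for n in ['scene','top','wrist']:
    d=grab(n,n+'0'); print(n,d['vfov'],d['cx'],d['cy'],-d['R'].T@d['t'],d['R'][2])
s=ctrl.get_state(); print(s)
E
```

```text
pics
scene 47.11961711331227 309.90032346764883 236.61686924330323 [1.32065782 0.54411601 1.15889052] [-0.51820793 -0.37634188 -0.76800217]
top 50.274938832901476 324.9745291962121 244.16224767553638 [0.46226837 0.04358937 1.05870399] [ 0.11243647 -0.00440603 -0.99364915]
wrist 62.10110679589739 317.0594559276347 242.4123005625566 [ 0.35963623 -0.54665916  0.38283312] [-0.27300442 -0.13091823 -0.95306296]
{'time': 0.15, 'joint_positions': array([ 1.13209553,  0.32167034, -0.07010045,  1.4514174 ,  0.0226403 ,
        1.37081127, -0.05692103]), 'qd': array([-0.00083293, -0.00157326, -0.00084988, -0.00407698,  0.00243247,
       -0.0018748 , -0.00052907]), 'joint_torque': array([ 9.36883735e-04, -4.91794288e+01, -4.03990382e-01, -3.12878358e+01,
       -6.39052782e-02,  4.03948047e-02,  1.10298806e-04]), 'position': array([ 0.28413564, -0.58413944,  0.22969009]), 'tool_rot': array([-3.06000015e+00, -7.04912953e-01,  7.21334965e-04]), 'ft_force': array([-0.62262191, -0.04750842, -0.08016229]), 'torque': array([-0.01562274, -0.02964568,  0.04439172]), 'grip_width': 1.0053631425920408}
```

View pics/top0.png

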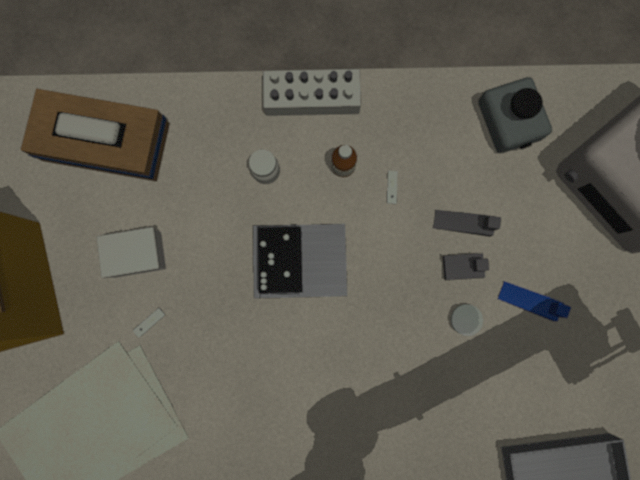

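View pics/scene0.png

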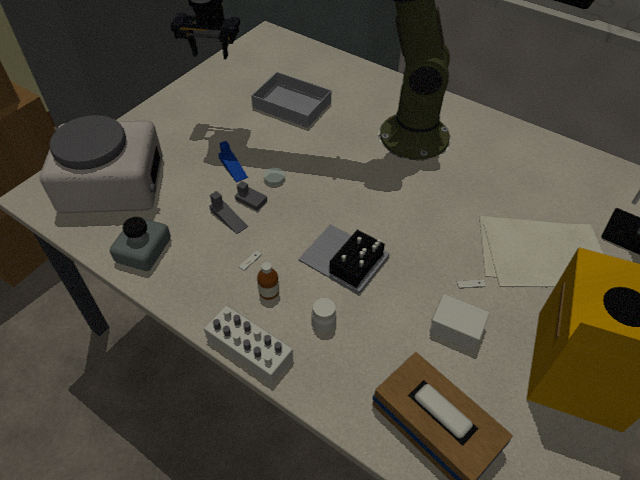

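View pics/wrist0.png

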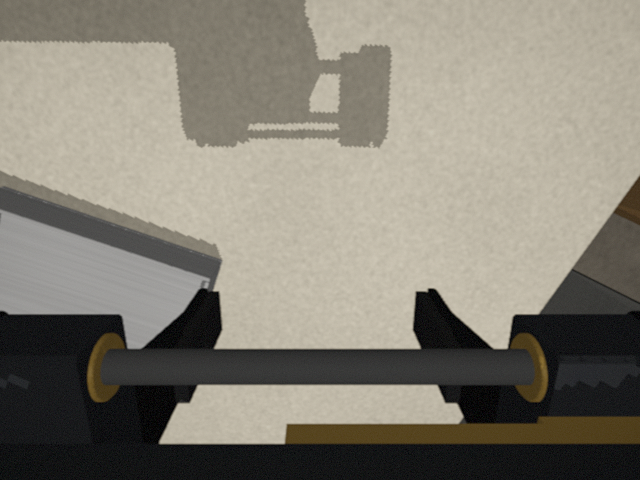

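Top view: the grey wedge is at about (467,222) with its post on the right (490,222). The spacer is at (465,265) and the blue decoy at (535,300). The plate is at (300,260), with its bare side to the right. Next I'll zoom in to measure.

Run:
```python
from h import *
d=load('top0'); im=d['img'][:,:,::-1]
a=cv2.resize(im[210:310,240:360],None,fx=6,fy=6,interpolation=cv2.INTER_CUBIC)
b=cv2.resize(im[195:285,420:520],None,fx=6,fy=6,interpolation=cv2.INTER_CUBIC)
cv2.imwrite('pics/a.png',cv2.convertScaleAbs(a,alpha=1.5)); cv2.imwrite('pics/b.png',cv2.convertScaleAbs(b,alpha=1.5))
d=load('scene0'); im=d['img'][:,:,::-1]
c=cv2.resize(im[170:300,200:400],None,fx=4,fy=4,interpolation=cv2.INTER_CUBIC)
cv2.imwrite('pics/c.png',cv2.convertScaleAbs(c,alpha=1.5))
```

```text
(no output)
```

View pics/a.png

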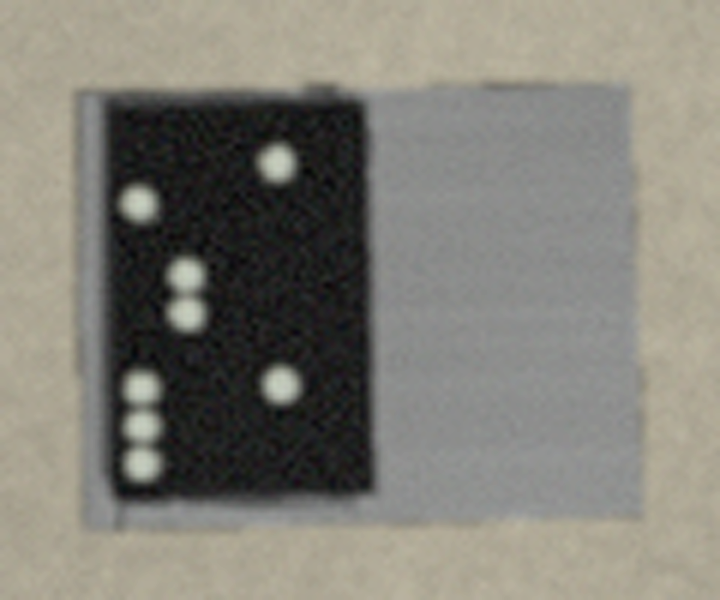

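View pics/b.png

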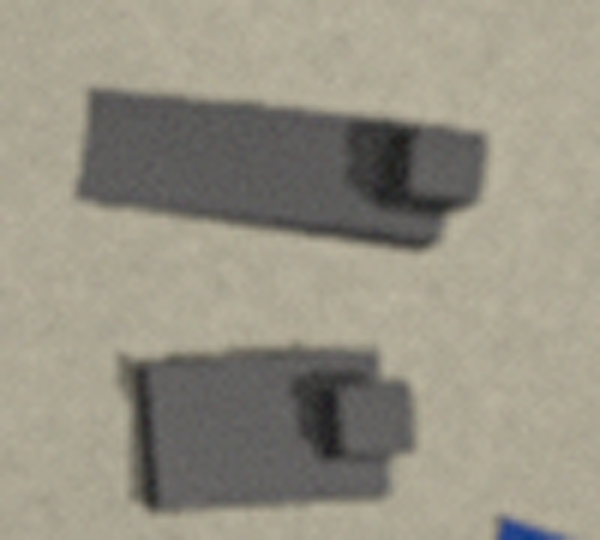

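View pics/c.png

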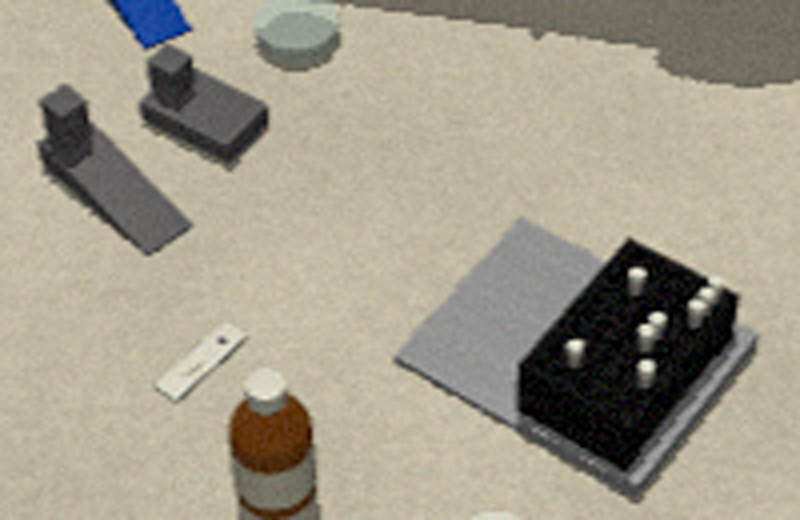

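```bash
cat >> h.py <<'E'
def cr(d,pts,u0,v0,s,z):
    return np.array([ray(d,u0+(x+.5)/s-.5,v0+(y+.5)/s-.5,z)[:2] for x,y in pts])
E
python3 - <<'E'
from h import *
np.set_printoptions(precision=4,suppress=True)
d=load('top0'); e=load('scene0')
ang=lambda v:np.degrees(np.arctan2(v[1],v[0]))
P=cr(d,[(629,86),(642,519)],240,210,6,.006); Q=cr(d,[(80,92),(85,530)],240,210,6,.016)
print('plate -y corners',P,'+y',Q); 
print('len x',np.linalg.norm(P[0]-P[1]),np.linalg.norm(Q[0]-Q[1]),'y',np.linalg.norm(P[0]-Q[0]),np.linalg.norm(P[1]-Q[1]))
c=(P.mean(0)+Q.mean(0))/2; print('center',c,'x-axis ang',ang(P[0]-P[1]),ang(Q[0]-Q[1]),'y-axis',ang(Q[0]-P[0]),ang(Q[1]-P[1]))
W=cr(d,[(91,90),(79,199)],420,195,6,.002); Po=cr(d,[(413,127),(486,132),(478,207),(411,205)],420,195,6,.062)
print('tip',W,W.mean(0),np.linalg.norm(W[0]-W[1])); print('post',Po,Po.mean(0)); 
v=W.mean(0)-Po.mean(0); print('tip-post',np.linalg.norm(v),'want .1075, ang',ang(v))
# edges of rack top (z=.048)
Rk=cr(d,[(107,102),(362,100),(372,492),(113,497)],240,210,6,.054); print('rack top',Rk,Rk.mean(0)); print(np.linalg.norm(Rk-np.roll(Rk,1,0),axis=1))
# scene
S=cr(e,[(190,226),(150,253)],200,170,4,.002); print('scene tip',S,S.mean(0))
S=cr(e,[(40,98),(64,86),(89,97),(66,109)],200,170,4,.062); print('scene post',S,S.mean(0))
S=cr(e,[(396,360),(522,219)],200,170,4,.006); print('scene plate -y',S)
E
```

```text
plate -y corners [[ 0.6229 -0.0024]
 [ 0.4735 -0.003 ]] +y [[0.6233 0.1865]
 [0.4737 0.1856]]
len x 0.14945604774305954 0.14960469242900015 y 0.18893964971115815 0.18868276533091444
center [0.5483 0.0917] x-axis ang 0.23101095978303557 0.32907753434655007 y-axis 89.8893197310733 89.93392642305956
tip [[ 0.6499 -0.1927]
 [ 0.6116 -0.1868]] [ 0.6307 -0.1897] 0.03880222860611092
post [[ 0.6247 -0.2847]
 [ 0.6225 -0.3087]
 [ 0.5977 -0.3046]
 [ 0.5988 -0.2826]] [ 0.6109 -0.2951]
tip-post 0.10724056073443723 want .1075, ang 79.35069095203455
rack top [[0.6139 0.1724]
 [0.6128 0.0881]
 [0.4836 0.0869]
 [0.4838 0.1713]] [0.5485 0.1297]
[0.1301 0.0843 0.1292 0.0844]
scene tip [[ 0.6113 -0.1868]
 [ 0.6463 -0.1932]] [ 0.6288 -0.19  ]
scene post [[ 0.6187 -0.3091]
 [ 0.6003 -0.3034]
 [ 0.5981 -0.2821]
 [ 0.6161 -0.2873]] [ 0.6083 -0.2955]
scene plate -y [[ 0.6241  0.0013]
 [ 0.474  -0.0012]]
```

```bash
cat >> h.py <<'E'
from scipy.spatial.transform import Rotation as Ro
def delta(p,yaw):  # target TCP, tool y heading (deg), pointing down
    s=ctrl.get_state(); R=Ro.from_rotvec(s['tool_rot']).as_matrix()
    y=np.radians(yaw); ty=np.array([np.cos(y),np.sin(y),0]); tz=np.array([0,0,-1.]); T=np.c_[np.cross(ty,tz),ty,tz]
    dr=np.degrees(Ro.from_matrix(R.T@T).as_rotvec())
    w=np.array(p)-s['position']
    print('t %.2f'%s['time'],'pos',s['position'].round(4),'F',s['ft_force'].round(2),'grip',round(s['grip_width'],3),'heading y',np.degrees(np.arctan2(R[1,1],R[0,1])).round(2),'z',R[:,2].round(4))
    print(' rot tool',dr.round(2),'offset now-axes',(R.T@w).round(4),'offset after turn',(T.T@w).round(4))
E
python3 - <<'E'
from h import *
d=load('top0')
print('spacer post',cr(d,[(340,387),(410,380),(412,455),(337,457)],420,195,6,.05)); print(cr(d,[(150,362),(378,350),(388,495),(155,508)],420,195,6,.02))
for n,(u,v),z in [('reag',(345,152),.11),('dish',(465,318),.018)]: print(n,ray(d,u,v,z))
delta((.6105,-.295,.15),-10.65)
E
```

```text
spacer post [[ 0.54035629 -0.25961655]
 [ 0.54218083 -0.28285194]
 [ 0.5174271  -0.28209285]
 [ 0.51729432 -0.25736583]]
[[ 0.5525678  -0.20447951]
 [ 0.55501799 -0.28225634]
 [ 0.5057109  -0.28287832]
 [ 0.50300133 -0.20380622]]
reag [ 0.74552969 -0.00255208  0.11      ]
dish [ 0.42429167 -0.24003476  0.018     ]
t 0.15 pos [ 0.2841 -0.5841  0.2297] F [-0.62 -0.05 -0.08] grip 1.005 heading y -64.05 z [-8.0e-04  1.3e-03 -1.0e+00]
 rot tool [-8.00e-02 -3.00e-02 -5.34e+01] offset now-axes [ 0.42   -0.1171  0.0798] offset after turn [0.3445 0.2673 0.0797]
```

Request:
carry_out([
  {"offset": [0.06,-0.0167,0],"rot": [0,0,0],"gripper": 0.65},
  {"offset": [0.06,-0.0167,0],"rot": [0,0,0],"gripper": 0.65},
  {"offset": [0.06,-0.0167,0],"rot": [0,0,0],"gripper": 0.65},
  {"offset": [0.06,-0.0167,0],"rot": [0,0,0],"gripper": 0.65},
  {"offset": [0.06,-0.0167,0],"rot": [0,0,0],"gripper": 0.65},
  {"offset": [0.06,-0.0167,0],"rot": [0,0,0],"gripper": 0.65},
  {"offset": [0.06,-0.0167,0],"rot": [0,0,0],"gripper": 0.65},
])

```text
time: 1.02
position: [0.612, -0.2944, 0.2303]
tool_rot: [3.061, 0.705, -0.001]
ft_force: [0.5, 0.3, -0.7]
grip_width: 0.651
```

Request:
carry_out([
  {"offset": [0,0,0.01],"rot": [0,0,-10.7],"gripper": 0.65},
  {"offset": [0,0,0.01],"rot": [0,0,-10.7],"gripper": 0.65},
  {"offset": [0,0,0.01],"rot": [0,0,-10.7],"gripper": 0.65},
  {"offset": [0,0,0.01],"rot": [0,0,-10.7],"gripper": 0.65},
  {"offset": [0,0,0.01],"rot": [0,0,-10.6],"gripper": 0.65},
  {"offset": [0,0,0],"rot": [0,0,0],"gripper": 0.65},
])

```text
time: 1.78
position: [0.61, -0.2955, 0.1791]
tool_rot: [-2.418, -2.001, 0.001]
ft_force: [0.4, -0.2, -0.4]
grip_width: 0.646
```

Run:
```python
from h import *
grab('wrist','w1'); delta((.6105,-.295,.035),-10.65)
```

```text
t 1.82 pos [ 0.6105 -0.2957  0.1799] F [-0.62 -0.27  0.17] grip 0.654 heading y -10.87 z [-1.1e-03  7.0e-04 -1.0e+00]
 rot tool [-0.07 -0.03 -0.22] offset now-axes [6.000e-04 1.000e-04 1.449e-01] offset after turn [ 7.000e-04 -1.000e-04  1.449e-01]
```

View pics/w1.png

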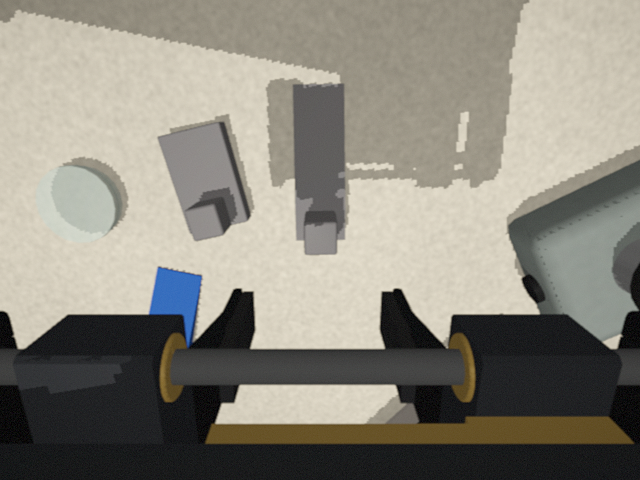

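The wrist view shows the wedge upright and centred. Its post top is at about (320,238) and its thin end at (318,85). I'll check these against the top-view figures.

Run:
```python
from h import *
d=load('w1')
p=np.mean([ray(d,u,v,.062) for u,v in[(304,224),(336,224),(336,254),(305,254)]],0);t=(ray(d,294,85,.002)+ray(d,344,85,.002))/2
v=t-p; print(p,t,np.hypot(v[0],v[1]),np.degrees(np.arctan2(v[1],v[0])))
```

```text
[ 0.61222998 -0.29440561  0.062     ] [ 0.63106094 -0.18986898  0.002     ] 0.10621916850303159 79.78839733480955
```

Request:
carry_out([
  {"offset": [0.0005,0.0007,0.05],"rot": [0,0,-0.3],"gripper": 0.65},
  {"offset": [0,0,0.05],"rot": [0,0,0],"gripper": 0.65},
  {"offset": [0,0,0.025],"rot": [0,0,0],"gripper": 0.65},
  {"offset": [0,0,0.019],"rot": [0,0,0],"gripper": 0.65},
  {"offset": [0,0,0],"rot": [0,0,0],"gripper": 0.65},
])

```text
time: 2.45
position: [0.6111, -0.2951, 0.0356]
tool_rot: [-2.413, -2.009, 0.001]
ft_force: [-0.0, -0.1, 0.7]
grip_width: 0.649
```

Request:
carry_out([
  {"offset": [0,0,0],"rot": [0,0,0],"gripper": 0.2},
  {"offset": [0,0,0],"rot": [0,0,0],"gripper": 0.15},
  {"offset": [0,0,0],"rot": [0,0,0],"gripper": 0.15},
  {"offset": [0,0,0],"rot": [0,0,0],"gripper": 0.15},
  {"offset": [0,0,0],"rot": [0,0,0],"gripper": 0.15},
], grip_force=40)

```text
time: 3.08
position: [0.6118, -0.2954, 0.037]
tool_rot: [2.413, 2.011, 0.0]
ft_force: [0.1, 0.6, 2.0]
grip_width: 0.267
```

Run:
```python
from h import *
grab('wrist','w2'); delta((.6105,-.295,.035),-10.65)
```

```text
t 3.12 pos [ 0.6119 -0.2954  0.037 ] F [ 0.67 -0.14  2.03] grip 0.271 heading y -10.36 z [ 4.e-04 -4.e-04 -1.e+00]
 rot tool [0.03 0.02 0.29] offset now-axes [ 0.0002 -0.0014  0.002 ] offset after turn [ 0.0002 -0.0014  0.002 ]
```

View pics/w2.png

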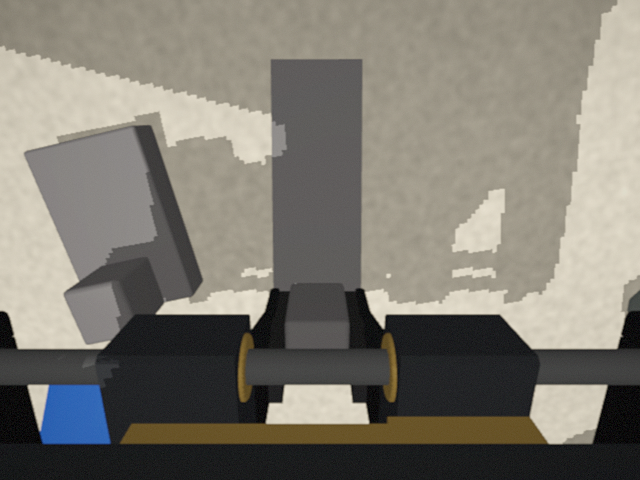

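Request:
carry_out([
  {"offset": [0,0,-0.01],"rot": [0,0,0],"gripper": 0.15},
  {"offset": [0,0,-0.03],"rot": [0,0,0],"gripper": 0.15},
  {"offset": [0,0,-0.03],"rot": [0,0,0],"gripper": 0.15},
  {"offset": [0,0,0],"rot": [0,0,-5.2],"gripper": 0.15},
  {"offset": [0,0,0],"rot": [0,0,-5.2],"gripper": 0.15},
  {"offset": [0,0,0],"rot": [0,0,0],"gripper": 0.15},
])

```text
time: 3.88
position: [0.6116, -0.2953, 0.1068]
tool_rot: [2.222, 2.221, 0.0]
ft_force: [-0.9, 0.1, -1.3]
grip_width: 0.276
```

Run:
```python
from h import *
d=load('w2'); print((ray(d,272,59,.002)+ray(d,362,59,.002))/2, ray(d,362,59,.002)-ray(d,272,59,.002))
delta((.5485,-.0295,.065),0.1)
```

```text
[ 0.63119048 -0.18898011  0.002     ] [ 0.03828268 -0.00695235  0.        ]
t 3.88 pos [ 0.6116 -0.2953  0.1068] F [-0.88  0.11 -1.27] grip 0.276 heading y -0.01 z [ 0.  0. -1.]
 rot tool [ 0.   -0.   -0.11] offset now-axes [ 0.2658 -0.0631  0.0418] offset after turn [ 0.2659 -0.0626  0.0418]
```

Request:
carry_out([
  {"offset": [0.03,-0.007,0],"rot": [0,0,0],"gripper": 0.15},
  {"offset": [0.05,-0.012,0],"rot": [0,0,0],"gripper": 0.15},
  {"offset": [0.05,-0.012,0],"rot": [0,0,0],"gripper": 0.15},
  {"offset": [0.05,-0.012,0],"rot": [0,0,0],"gripper": 0.15},
  {"offset": [0.05,-0.012,0.01],"rot": [0,0,0],"gripper": 0.15},
  {"offset": [0.025,-0.008,0.02],"rot": [0,0,0],"gripper": 0.15},
  {"offset": [0,0,0.01],"rot": [0,0,0],"gripper": 0.15},
  {"offset": [0,0,0],"rot": [0,0,0],"gripper": 0.15},
])

```text
time: 4.88
position: [0.5482, -0.0417, 0.066]
tool_rot: [-2.222, -2.22, 0.002]
ft_force: [-0.2, -0.5, -0.1]
grip_width: 0.272
```

Run:
```python
from h import *
grab('wrist','w3'); grab('top','t3'); grab('scene','s3'); delta((.5485,-.0295,.043),0.1)
for n in ['t3','s3']:
    im=load(n)['img'][:,:,::-1]; 
    a=im[200:320,230:430] if n=='t3' else im[190:310,240:440]
    cv2.imwrite(f'pics/{n}z.png',cv2.convertScaleAbs(cv2.resize(a,None,fx=4,fy=4,interpolation=cv2.INTER_CUBIC),alpha=1.6))
```

```text
t 5.03 pos [ 0.5493 -0.042   0.0671] F [ 0.63 -0.17 -0.76] grip 0.279 heading y -0.12 z [ 1.1e-03 -5.0e-04 -1.0e+00]
 rot tool [ 0.07  0.03 -0.22] offset now-axes [ 0.0125 -0.0009  0.0241] offset after turn [ 0.0125 -0.0008  0.0241]
```

View pics/w3.png

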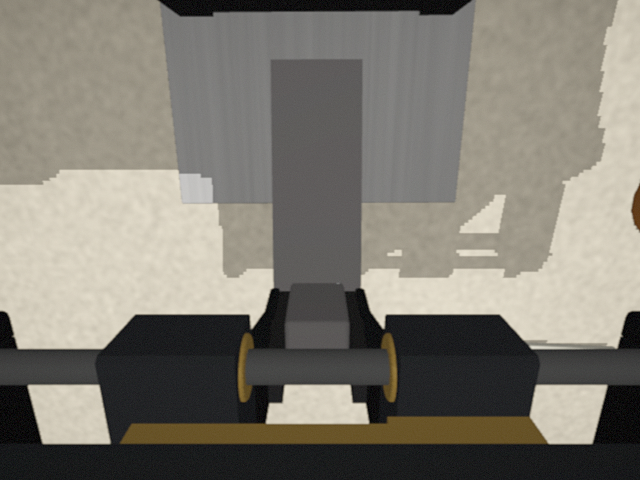

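View pics/s3z.png

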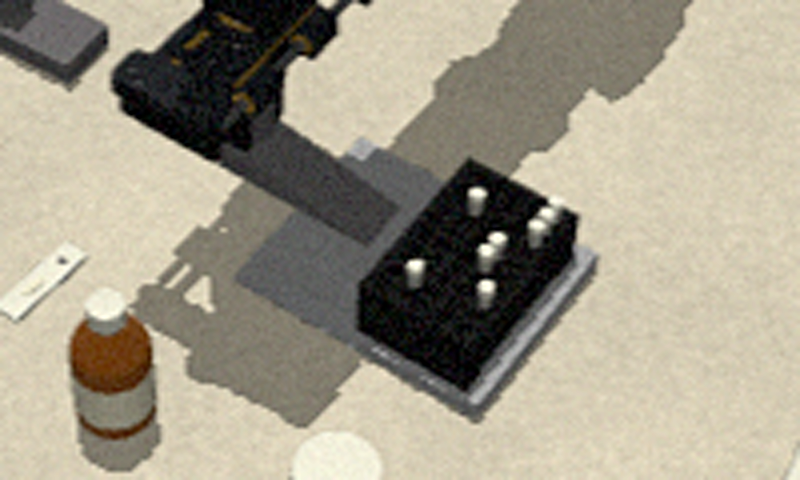

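View pics/t3z.png

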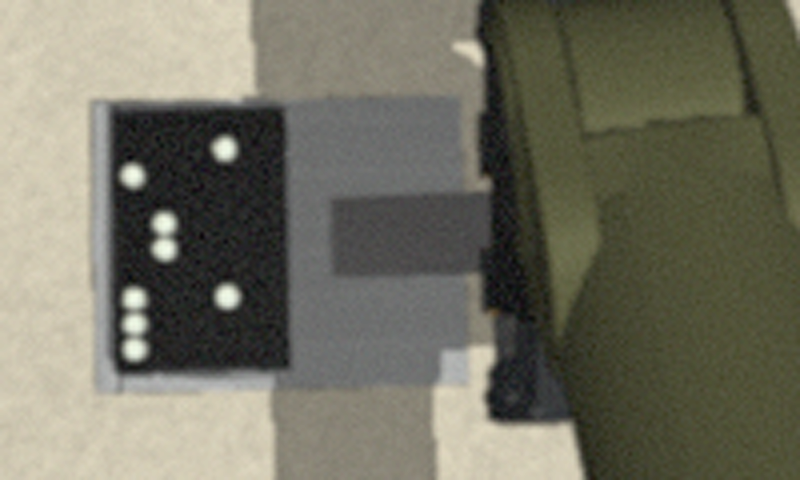

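Request:
carry_out([
  {"offset": [0.004,-0.0008,0.012],"rot": [0,0,-0.2],"gripper": 0.15},
  {"offset": [0,0,0.006],"rot": [0,0,0],"gripper": 0.15},
  {"offset": [0,0,0.003],"rot": [0,0,0],"gripper": 0.15},
  {"offset": [0,0,0.001],"rot": [0,0,0],"gripper": 0.15},
  {"offset": [0,0,0],"rot": [0,0,0],"gripper": 0.15},
])

```text
time: 5.65
position: [0.5478, -0.0364, 0.0446]
tool_rot: [2.217, 2.226, 0.0]
ft_force: [0.1, 0.6, -0.8]
grip_width: 0.278
```

Request:
carry_out([
  {"offset": [0,0,0.001],"rot": [0,0,0],"gripper": 0.15},
  {"offset": [0,0,0],"rot": [0,0,0],"gripper": 0.15},
])

```text
time: 5.9
position: [0.5477, -0.0364, 0.0436]
tool_rot: [2.217, 2.226, -0.0]
ft_force: [-0.1, 0.1, -1.1]
grip_width: 0.271
```

Request:
carry_out([
  {"offset": [0,0,0.001],"rot": [0,0,0],"gripper": 0.15},
  {"offset": [0,0,0],"rot": [0,0,0],"gripper": 0.15},
])

```text
time: 6.15
position: [0.5478, -0.0364, 0.0429]
tool_rot: [2.217, 2.226, -0.0]
ft_force: [-0.3, -0.3, 1.9]
grip_width: 0.275
```

Request:
carry_out([
  {"offset": [0.006,0,0.0005],"rot": [0,0,0],"gripper": 0.15},
  {"offset": [0.008,0,0],"rot": [0,0,0],"gripper": 0.15},
  {"offset": [0.008,0,0],"rot": [0,0,0],"gripper": 0.15},
  {"offset": [0.006,0,0],"rot": [0,0,0],"gripper": 0.15},
  {"offset": [0.004,0,0],"rot": [0,0,0],"gripper": 0.15},
  {"offset": [0,0,0],"rot": [0,0,0],"gripper": 0.15},
])

```text
time: 6.9
position: [0.5485, -0.0041, 0.043]
tool_rot: [2.215, 2.225, 0.001]
ft_force: [0.5, -1.1, 5.5]
grip_width: 0.272
```

Run:
```python
from h import *
grab('wrist','w4'); grab('scene','s4'); delta((.5485,.027,.043),0.1)
im=load('s4')['img'][:,:,::-1]; cv2.imwrite('pics/s4z.png',cv2.convertScaleAbs(cv2.resize(im[190:310,240:440],None,fx=4,fy=4,interpolation=cv2.INTER_CUBIC),alpha=1.8))
```

```text
t 7.00 pos [ 0.5485 -0.0041  0.0429] F [ 0.92 -3.3   5.51] grip 0.275 heading y 0.27 z [ 2.e-03 -6.e-04 -1.e+00]
 rot tool [0.11 0.03 0.17] offset now-axes [ 0.0311  0.0002 -0.0001] offset after turn [ 0.0311  0.0001 -0.0001]
```

View pics/w4.png

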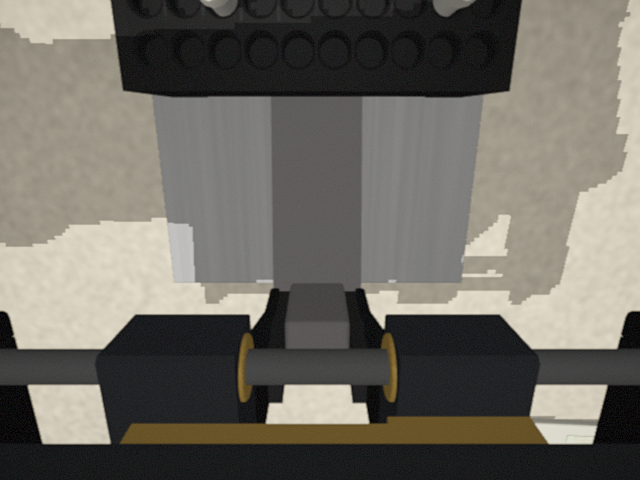

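View pics/s4z.png

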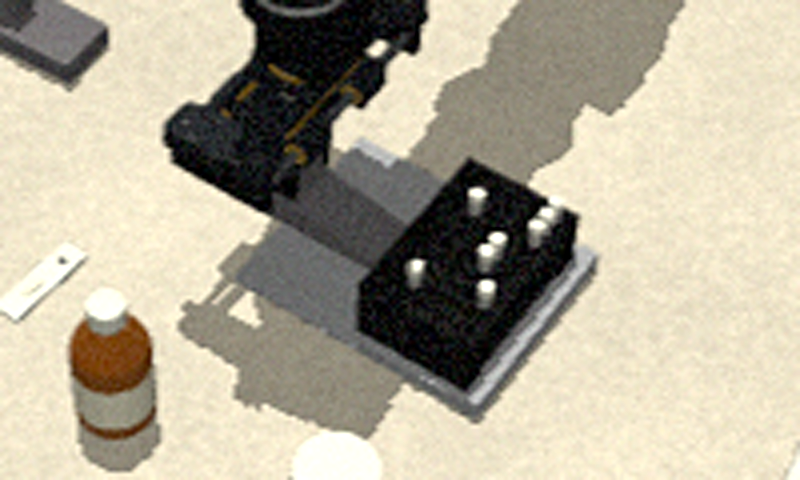

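Wrist view: the wedge enters under the rack midway between the runners. The rack's near top edge lies at about row 90, columns 124–510. I'll keep pushing.

Request:
carry_out([
  {"offset": [0.003,0,-0.0003],"rot": [0,0,0],"gripper": 0.15},
  {"offset": [0.003,0,0],"rot": [0,0,0],"gripper": 0.15},
  {"offset": [0.003,0,0],"rot": [0,0,0],"gripper": 0.15},
  {"offset": [0,0,0],"rot": [0,0,0],"gripper": 0.15},
])

```text
time: 7.5
position: [0.5481, 0.0047, 0.0429]
tool_rot: [2.215, 2.225, 0.001]
ft_force: [0.4, -2.4, 4.9]
grip_width: 0.271
```

Request:
carry_out([
  {"offset": [0.003,0,0],"rot": [0,0,0],"gripper": 0.15},
  {"offset": [0.003,0,0],"rot": [0,0,0],"gripper": 0.15},
  {"offset": [0.003,0,0],"rot": [0,0,0],"gripper": 0.15},
  {"offset": [0,0,0],"rot": [0,0,0],"gripper": 0.15},
])

```text
time: 8.0
position: [0.5481, 0.0118, 0.0429]
tool_rot: [2.216, 2.223, -0.002]
ft_force: [-0.2, -6.6, 6.3]
grip_width: 0.273
```

Run:
```python
from h import *
grab('wrist','w5'); delta((.5485,.027,.043),0.1)
for n in ['w4','w5']:
    im=load(n)['img'].astype(int).sum(2)
    for v in range(76,130,4):
        k=np.where(im[v]<110)[0]; k=k[(k>60)&(k<600)]
        print(n,v,(k.min(),k.max(),len(k)) if len(k) else None, im[v,[118,122,126,130]])
```

```text
t 8.05 pos [0.5481 0.0118 0.0429] F [ 0.02 -6.34  6.74] grip 0.269 heading y 0.19 z [ 0.001  -0.0027 -1.    ]
 rot tool [0.06 0.16 0.09] offset now-axes [ 0.0152  0.0005 -0.0001] offset after turn [ 0.0152  0.0005 -0.0001]
w4 76 (np.int64(122), np.int64(509), 388) [429  69  72  76]
w4 80 (np.int64(123), np.int64(509), 387) [424 140  71  59]
w4 84 (np.int64(123), np.int64(508), 386) [423 213  49  76]
w4 88 (np.int64(124), np.int64(508), 385) [434 322  57  68]
w4 92 (np.int64(142), np.int64(491), 350) [448 452 450 415]
w4 96 (np.int64(200), np.int64(461), 37) [442 441 451 446]
w4 100 None [441 437 436 444]
w4 104 None [452 453 453 451]
w4 108 None [453 448 454 454]
w4 112 None [453 439 437 454]
w4 116 None [450 446 436 444]
w4 120 None [452 452 446 440]
w4 124 None [458 447 449 440]
w4 128 None [439 436 437 439]
w5 76 (np.int64(122), np.int64(511), 388) [425  49  72  71]
w5 80 (np.int64(122), np.int64(510), 388) [424  78  65  78]
w5 84 (np.int64(123), np.int64(510), 388) [431 147  74  55]
w5 88 (np.int64(123), np.int64(509), 387) [429 242  52  54]
w5 92 (np.int64(124), np.int64(509), 386) [428 346  74  64]
w5 96 (np.int64(124), np.int64(508), 385) [439 380  72  74]
w5 100 (np.int64(125), np.int64(508), 384) [447 438  47  63]
w5 104 (np.int64(126), np.int64(507), 382) [448 444  53  70]
w5 108 (np.int64(126), np.int64(507), 382) [451 441  66  55]
w5 112 (np.int64(127), np.int64(506), 380) [447 436 140  64]
w5 116 (np.int64(127), np.int64(506), 380) [434 428 213  75]
w5 120 (np.int64(128), np.int64(505), 378) [421 428 305  73]
w5 124 (np.int64(128), np.int64(505), 378) [436 431 386  64]
w5 128 (np.int64(129), np.int64(504), 376) [447 450 449  50]
```

View pics/w5.png

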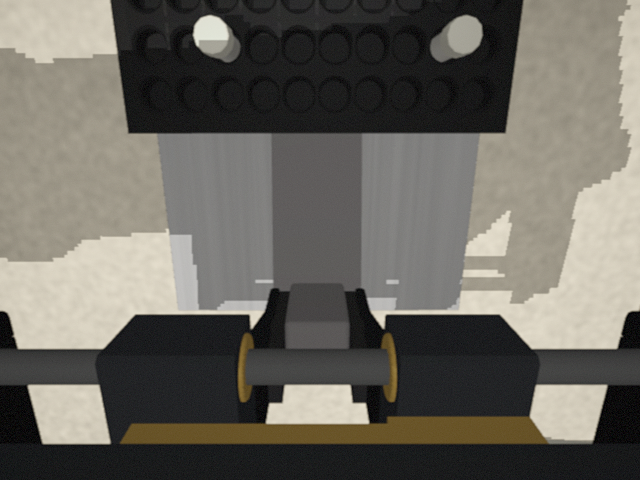

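```bash
cat >> h.py <<'E'
def edge(n):
    d=load(n); im=d['img'].astype(float).sum(2)
    dark=lambda v:np.where(im[v]<200)[0]
    # bottom row of the rack's top face: columns 160-250 & 385-470, 50% crossing
    cols=list(range(165,250,5))+list(range(390,470,5)); vs=[]
    for c in cols:
        g=im[60:250,c]; k=np.where((g[:-1]<260)&(g[1:]>=260))[0]
        if len(k): k=k[-1]; vs.append((c,60+k+(260-g[k])/(g[k+1]-g[k])))
    vs=np.array(vs); pl=np.polyfit(vs[:,0],vs[:,1],1)
    ve=np.median(vs[:,1])
    L=[];Rr=[];V=[]
    for v in range(int(ve)-30,int(ve)-7):
        g=im[v]; a=np.where((g[60:200][:-1]>=260)&(g[60:200][1:]<260))[0][-1]+60; b=np.where((g[440:600][:-1]<260)&(g[440:600][1:]>=260))[0][0]+440
        L.append(a+(g[a]-260)/(g[a]-g[a+1])); Rr.append(b+(260-g[b])/(g[b+1]-g[b])); V.append(v)
    l=np.polyval(np.polyfit(V,L,1),ve); r=np.polyval(np.polyfit(V,Rr,1),ve)
    Z=d['f']*.130/(r-l); c=-d['R'].T@d['t']
    P=[c+d['R'].T@(np.array([(u-d['cx'])/d['f'],(np.polyval(pl,u)-d['cy'])/d['f'],1])*Z) for u in(l,r)]
    print(n,'row',round(ve,2),'slope',pl[0].round(4),'l,r',round(l,2),round(r,2)); print('  corners',P[0].round(4),P[1].round(4)); return P
E
python3 - <<'E'
from h import *
edge('w4'); edge('w5')
E
```

```text
w4 row 96.38 slope 0.0008 l,r 123.38 508.11
  corners [0.4827 0.0865 0.0527] [0.6127 0.0872 0.053 ]
w5 row 132.89 slope -0.0007 l,r 128.07 504.83
  corners [0.4827 0.0907 0.0534] [0.6127 0.0914 0.0535]
```

Request:
carry_out([
  {"offset": [0.003,0,0],"rot": [0,0,0],"gripper": 0.15},
  {"offset": [0.003,0,0],"rot": [0,0,0],"gripper": 0.15},
  {"offset": [0.002,0,0],"rot": [0,0,0],"gripper": 0.15},
  {"offset": [0,0,0],"rot": [0,0,0],"gripper": 0.15},
  {"offset": [0,0,0],"rot": [0,0,0],"gripper": 0.15},
])

```text
time: 8.68
position: [0.5481, 0.0196, 0.0429]
tool_rot: [2.216, 2.223, -0.002]
ft_force: [0.2, -7.1, 5.6]
grip_width: 0.275
```

Run:
```python
from h import *
grab('wrist','w6'); grab('scene','s6'); delta((.5485,.029,.043),0.1); edge('w6')
im=load('s6')['img'][:,:,::-1]; cv2.imwrite('pics/s6z.png',cv2.convertScaleAbs(cv2.resize(im[190:310,240:440],None,fx=4,fy=4,interpolation=cv2.INTER_CUBIC),alpha=1.8))
```

```text
t 8.78 pos [0.5481 0.0196 0.043 ] F [ 0.65 -6.17  6.1 ] grip 0.272 heading y 0.18 z [ 0.0012 -0.0029 -1.    ]
 rot tool [0.07 0.17 0.08] offset now-axes [ 0.0094  0.0004 -0.0001] offset after turn [ 0.0094  0.0004 -0.    ]
w6 row 154.08 slope -0.0012 l,r 128.52 504.11
  corners [0.4827 0.0915 0.0552] [0.6127 0.0922 0.0553]
```

View pics/w6.png

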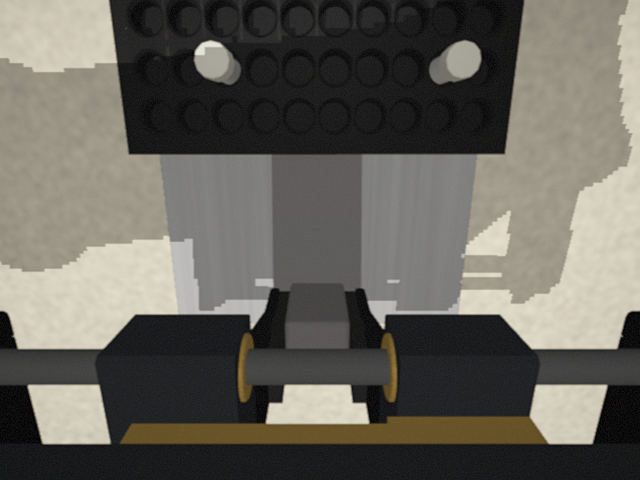

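View pics/s6z.png

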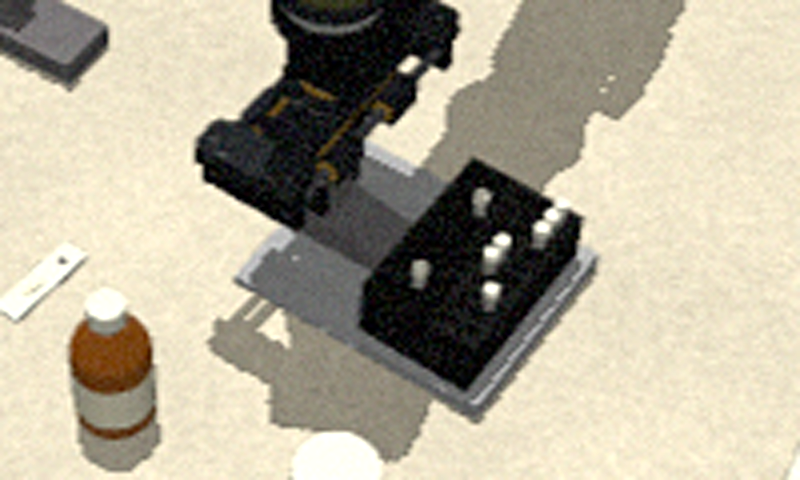

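Request:
carry_out([
  {"offset": [0.003,0,0],"rot": [0,0,0],"gripper": 0.15},
  {"offset": [0.003,0,0],"rot": [0,0,0],"gripper": 0.15},
  {"offset": [0.003,0,0],"rot": [0,0,0],"gripper": 0.15},
  {"offset": [0.001,0,0],"rot": [0,0,0],"gripper": 0.15},
  {"offset": [0,0,0],"rot": [0,0,0],"gripper": 0.15},
  {"offset": [0,0,0],"rot": [0,0,0],"gripper": 0.15},
])

```text
time: 9.52
position: [0.548, 0.0295, 0.0429]
tool_rot: [2.216, 2.223, -0.002]
ft_force: [0.9, -6.6, 5.7]
grip_width: 0.274
```

Run:
```python
from h import *
grab('wrist','w7'); grab('scene','s7');grab('top','t7'); delta((.5485,.030,.043),0.1); edge('w7')
im=load('s7')['img'][:,:,::-1]; cv2.imwrite('pics/s7z.png',cv2.convertScaleAbs(cv2.resize(im[190:310,240:440],None,fx=4,fy=4,interpolation=cv2.INTER_CUBIC),alpha=1.8))
```

```text
t 9.68 pos [0.548  0.0295 0.0429] F [-0.28 -7.2   5.89] grip 0.271 heading y 0.17 z [ 0.001 -0.003 -1.   ]
 rot tool [0.06 0.17 0.07] offset now-axes [ 0.0005  0.0005 -0.0001] offset after turn [ 0.0005  0.0005 -0.0001]
w7 row 180.22 slope -0.0006 l,r 129.32 503.42
  corners [0.4827 0.0927 0.0574] [0.6127 0.0933 0.0575]
```

View pics/w7.png

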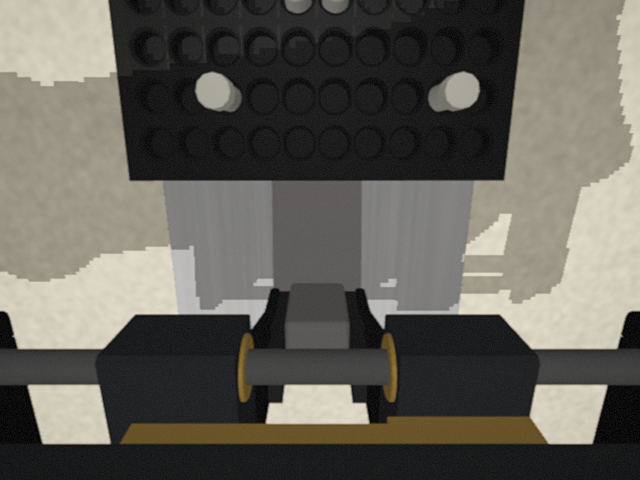

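View pics/s7z.png

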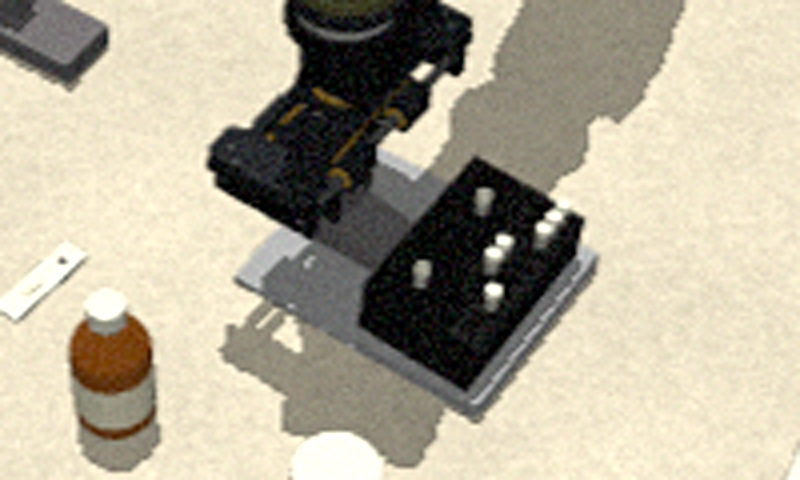

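View pics/t7.png

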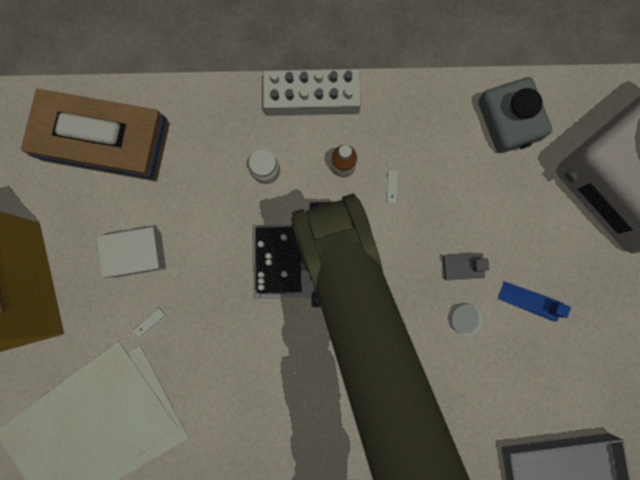

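Two independent estimates agree on a lift of about 4.9–5.0 mm. The rack is level side to side and the bystanders haven't moved. The push has tilted the tool 0.17°, so I'll trim that out to keep the wedge flat, then recheck.

Request:
carry_out([
  {"offset": [0,0,0],"rot": [0,0.2,0],"gripper": 0.15},
  {"offset": [0,0,0],"rot": [0,0,0],"gripper": 0.15},
  {"offset": [0,0,0],"rot": [0,0,0],"gripper": 0.15},
  {"offset": [0,0,0],"rot": [0,0,0],"gripper": 0.15},
])

```text
time: 10.18
position: [0.548, 0.0296, 0.0429]
tool_rot: [2.218, 2.225, 0.002]
ft_force: [0.0, -7.1, 7.1]
grip_width: 0.27
```

Run:
```python
from h import *
grab('wrist','w8'); grab('top','t8'); delta((.5485,.030,.043),0.1); edge('w8')
# bystander check: pixel change away from arm/shadow
a=load('top0');b=load('t8')
for n,(u,v) in dict(spacer=(465,265),dish=(465,318),jar=(263,165),reagent=(344,158),cas_a=(392,187),cas_b=(149,321),tip=(128,251)).items():
    r=28; T=a['img'][v-r//2:v+r//2,u-r//2:u+r//2]; S=b['img'][v-r:v+r,u-r:u+r]
    m=cv2.matchTemplate(S,T,cv2.TM_CCOEFF_NORMED); l=cv2.minMaxLoc(m); print(n,round(l[1],3),np.array(l[3])-r//2)
```

```text
t 10.28 pos [0.548  0.0296 0.0429] F [-0.32 -6.22  6.39] grip 0.272 heading y 0.19 z [ 1.e-03  4.e-04 -1.e+00]
 rot tool [ 0.06 -0.02  0.09] offset now-axes [ 0.0004  0.0005 -0.0001] offset after turn [ 0.0004  0.0005 -0.0001]
w8 row 180.19 slope -0.0007 l,r 129.62 503.19
  corners [0.4827 0.0927 0.0574] [0.6127 0.0933 0.0575]
spacer 0.99 [0 0]
dish 0.987 [0 0]
jar 0.995 [0 0]
reagent 0.997 [0 0]
cas_a 0.976 [0 0]
cas_b 0.974 [0 0]
tip 0.187 [-2  3]
```

Run:
```python
from h import *
workorder.close_job()
```

```text
the job is handed in; nothing more can be done
```

The wedge is under the rack's open side, between the runners, and that side is about 5 mm off the plate. I handed the job in at about 10.3 s with the arm still gripping the wedge and pushing lightly. I picked it up by its post, laid it flat on the plate and pushed it in thin end first.

**What the last checks showed:**
- **Lift:** the wrist-camera measurement gives about 4.9 mm and the insertion depth (about 47 mm) gives about 5.0 mm. The open side is level left to right.
- **Wedge:** it is held at 40 N without slipping. The push on it is about 6–7 N, with about 6 N pressing down. The tool had tilted 0.17° under the push; I trimmed that out.
- **Rack:** the wedge appears to have pushed it about 2 mm onto the stop bar before the lift. I checked that the far side was still down only by eye, in the scene view.
- **Everything else:** image matching showed the spacer, dish, jar, reagent and both cassettes unmoved. The match failed on the tip box (score 0.19), probably because its lid is plain, but by eye it is in the same place. The blue wedge was not touched.

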